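# Lock a vial in a guarded vial reader and start it

## Robot

A 6-joint arm with a two-finger parallel gripper is mounted at the origin on a cart in front of the work surface, level with it; the furniture and walls round the work are solid. World frame = base frame: x ahead of the robot, y to its left, z up, the work surface at z = 0. Lengths are in m, angles in rad, forces in N, time in s.
With the tool pointing down it reaches from about 0.325 to 0.875 m from the base axis. Payload 4.4 kg.
Tool frame: the origin (TCP) lies at the very end of the fingers, on their centre line; the grasp point (between the pads) lies 19 mm behind it; z points along the fingers, y is the line along which they close (so a half turn about z gives the same grasp; the last joint's range is limited). The gripper opens to 85 mm and grips with 20 to 120 N. Pads are 22 mm wide; open, the fingers measure 114 mm over their backs; the gripper's body (76 mm by 85 mm) begins 54 mm behind the grasp point. The pads swing forward as they close: fully open they stand 13 mm farther back than shut.
Start: joints at [1.04, 0.207, 1.542, -0, 1.393, -0.15], TCP at [0.213, 0.534, 0.191] pointing down, gripper open.
Joint ranges: [-2.73, 2.73], [-0.86, 2.22], [0.23, 2.46], [-1.11, 4.25], [0.08, 2.63], [-2.82, 2.82]. Speed limits (rad/s): [2.79, 2.79, 3.14, 3.14, 3.14, 3.14].

## Interface

Orientations are given as a rotation vector (axis times angle).
In Python, from cell import ctrl gives the robot as it stands.
- The arm moves only by the shell command python3 jog.py 'ROWS' [OPENING]. ROWS is a JSON list that holds a single list of rows (three levels of brackets), with 1 to 20 rows, each of 4 numbers: dx, dy, dz in m, then a turn about the tool's z in rad; each row shifts and turns the commanded pose from where the row before left it, along the tool's axes as they then stand; what a row does not reach is not made up. A row lasts 1/10 s, in which the tool goes at most 0.05 m and 0.15 rad, less where a joint would pass 70% of its speed; a pose out of reach is approached as far as the arm can. OPENING is the opening from 0.0 (shut) to 1.0 (fully open), set as the command begins (- or left out keeps the last). The fingers move at their own pace and stop on an object; the grip force is fixed at half the most. Time passes only in rows, so rows that do not move let the fingers close. It prints the time, the measured TCP pose, the force, the opening and the grip force at its end. Input that does not fit is refused with a message, and nothing moves.
- ctrl.observe(): the state, without advancing time (a new reading comes with each control period).
- ctrl.snapshot(name): name is "scene" or "top" or "wrist"; returns the picture (384x512x3 uint8, red, green, blue); there is no depth.
- ctrl.camera_info(name): a dict with "intrinsics" (3x3 intrinsics, pixels), "rvec" (rotation vector, rad) and "tvec" (3), from world to camera coordinates, as OpenCV has them. Camera axes: x right, y down, z forward; pixel columns grow to the right and rows downward; lengths in m; the calibration is good to about 2 mm. A picture is of the moment at which its call begins: read the wrist's pose just before it. camera_info takes no time and is no camera call; for the wrist camera it gives the pose at the moment of the call.
- ctrl.finish_job(): hands the job in; it is judged then, once.
The state is a dict: "time_s": time; "q": joint angles; "dq": joint speeds; "tau": joint torques, N m; "ee_pos": TCP position; "orientation": TCP orientation; "contact_force": force on the tool from outside, world axes, zero at the start; "moment": the same for the moment, N m; "finger_gap": opening from 0.0 (shut) to 1.0 (fully open); "gripper_force": force on a finger pad.
Only numpy, scipy, OpenCV 4.12 (cv2) and the standard library are available. Lean on these libraries where they do the work, as an engineer would, in place of code of your own. Each camera call takes 0.05 s, during which the arm holds its last target. There are 200 camera calls.

## Task

Get the vial reader going on the green vial: reach down through the yellow guard's window over that vial's lever and press the lever's red pad all the way down with your fingertips, resting there a moment; then press the green start button in fully and let it go. Do not touch the yellow guard, leave the brown vial's lever up, do not lift or shift the vials, and leave the other things on the bench alone.

Things in the scene. Friction and masses are not known exactly. Their poses are not given: they have to be found in the camera images.
- reader: White two-place vial reader, fixed, 250 (y) x 198 (x) mm. Origin: on the bench mid-way between the places; x to the back, y left. Each place (y = +62 left, -62 right) has, in mm: vial nest at x = -95, lever pad at about x = -15, lever hinge at x = +62. At its left, a console (100 x 90, top 92 high, centre x = -40, y = +172) bears the start button.
- guard: Yellow flat guard frame, fixed over the levers on four thin posts: 108 (x) x 242 (y) mm, 8 mm thick, top face 142 mm above the bench; a few mm off centre. Two windows, left and right, each 76 (x) x 86 (y) mm, 38 mm bar between, outer bars 16 mm. Origin: on the bench under the frame's middle; axes as the reader's.
- window_left (a point): Centre of the guard's left window (76 x 86 mm in the guard's x and y), at the height of the frame's top face.
- window_right (a point): Centre of the guard's right window (76 x 86 mm in the guard's x and y), at the height of the frame's top face.
- pad_left (a point): Round red press pad, 34 mm across, on the left lever under the left window. The point is the centre of its top face. Lever raised: 131 mm above the bench, tilted 0.30 rad towards the hinge; pressed fully down: level, 108 mm above the bench, 11 mm further towards the reader's -x.
- pad_right (a point): Round red press pad, 34 mm across, on the right lever under the right window. The point is the centre of its top face. Lever raised: 131 mm above the bench, tilted 0.30 rad towards the hinge; pressed fully down: level, 108 mm above the bench, 11 mm further towards the reader's -x.
- lever_left (a joint): Angle of the left hold-down lever: 0 = raised, 0.30 rad = fully down on its stop (steel arm level, its foot 3 mm above the vial's cap). Starts at 0 to 0.05. Hinged at the back, 82 mm above the bench and 82 mm behind the pad. Moves at about 3 to 4 N on the pad, no spring, stays where it is left.
- lever_right (a joint): Angle of the right hold-down lever: 0 = raised, 0.30 rad = fully down on its stop (steel arm level, its foot 3 mm above the vial's cap). Starts at 0 to 0.05. Hinged at the back, 82 mm above the bench and 82 mm behind the pad. Moves at about 3 to 4 N on the pad, no spring, stays where it is left.
- start (a joint): Travel of the start button: 0 = out, 0.006 m = fully in, straight down; springs back; fully in takes 5 N.
- start_top (a point): Centre of the top of the green round start button (30 mm across) on the console at the reader's left, outside the guard; it faces up.
- green_vial: Green vial with black cap, 27 mm across, 62 mm tall, standing loose in one of the two nests (left or right), in front of the guard; its cap is 70 mm above the bench. Origin: centre of its underside.
- brown_vial: Orange-brown vial with white cap, same size, standing loose in the other nest. Origin: centre of its underside.
- beaker: Clear beaker, 67 mm across, 80 mm tall, standing to the right of the reader; leave alone. Origin: underside.
- blue_cap_bottle: Clear bottle with blue cap, 62 mm across, 134 mm tall, at the right; leave alone. Origin: underside.
- tube_rack: White rack with test tubes, 42 x 155 mm, 94 mm tall, to the left of the reader; leave alone. Origin: underside.
- marker: Blue marker pen, 130 mm long, 13 mm thick, lying at the right; leave alone. Origin: underside.

How it is judged:
On the way, in this order (a step that is already met when the one before it is completed fails the run):
1. the fingertips press the red pad at the green vial's place, with its lever fully down (((y of green_vial in the frame of reader above 0 m and value of joint lever_left above 0.27 rad and contact force between the fingers and lever_left_c0 above 0.5 N) or (y of green_vial in the frame of reader below 0 m and value of joint lever_right above 0.27 rad and contact force between the fingers and lever_right_c0 above 0.5 N))), for 0.1 s.
2. the start button is pressed fully in (value of joint start above 0.005 m), for 0.05 s.
At the end, for the whole second after the job is handed in: The lever at the green vial's place is down (over 0.27 of 0.30 rad), the brown vial's lever still up (under 0.09 rad), the start button has been pressed fully and is out again, and both vials stand in their nests (within 10 mm, tilted under 0.2 rad) (((y of green_vial in the frame of reader above 0 m and value of joint lever_left above 0.27 rad and value of joint lever_right below 0.09 rad) or (y of green_vial in the frame of reader below 0 m and value of joint lever_right above 0.27 rad and value of joint lever_left below 0.09 rad)) and value of joint start below 0.0015 m and angle between each of green_vial, brown_vial's own z axis and vertical below 0.2 rad and distance of each of green_vial, brown_vial from where it was at the start of the episode below 0.01 m); the robot touches nothing.
It fails at once if the robot touches the yellow guard (over 0.5 N) (contact force between any of the arm, the fingers and guard above 0.5 N).
It fails at once if the brown vial's lever is pressed (over 0.12 rad) ((y of green_vial in the frame of reader above 0 m and value of joint lever_right above 0.12 rad) or (y of green_vial in the frame of reader below 0 m and value of joint lever_left above 0.12 rad)).
It fails at once if the start button is pressed before the green vial's lever is down (value of joint start above 0.003 m and ((y of green_vial in the frame of reader above 0 m and not (value of joint lever_left above 0.27 rad)) or (y of green_vial in the frame of reader below 0 m and not (value of joint lever_right above 0.27 rad)))).
It fails at once if a vial is lifted, shifted over 12 mm or tipped (distance of any of green_vial, brown_vial from where it was at the start of the episode above 0.012 m or angle between any of green_vial, brown_vial's own z axis and vertical above 0.3 rad).
It fails at once if a thing standing by is shifted over 20 mm (distance of any of beaker, blue_cap_bottle, tube_rack, marker from where it was at the start of the episode above 0.02 m).
It also fails if it takes over 38 s, if anything falls off the work surface, if the arm or the gripper's body presses on something with over 40 N, if the wrist force passes 120 N, or if a joint passes its speed limit or range.

## Working session

There is one attempt and no reset: what is moved stays moved. The work goes in short steps, Python scripts to look and compute and a shell command to move; the robot and the scene stay as the last step left them, time stands still between calls to the robot, and variables do not carry over. Pictures are saved under pics/ and viewed, at most 10 in all, crops included, and the job is handed in when it is done.

```bash
ls; mkdir -p pics
python3 - <<'E'
from cell import ctrl
import cv2,numpy as np
s=ctrl.observe();print(s['time_s'],s['ee_pos'],s['orientation'],s['finger_gap'],s['contact_force'])
for n in("scene","top"):
    im=ctrl.snapshot(n);cv2.imwrite(f"pics/{n}0.png",im[:,:,::-1])
    c=ctrl.camera_info(n);R=cv2.Rodrigues(np.array(c['rvec']))[0];print(n,-R.T@np.array(c['tvec']),np.array(c['intrinsics']).tolist(),R[2])
t=cv2.imread("pics/top0.png");cv2.imwrite("pics/top0b.png",cv2.resize(t,(800,600),interpolation=cv2.INTER_CUBIC))
E
```

```text
cell.py
jog.py
pics
0.0 [0.21272855 0.53328558 0.19031475] [-0.59288225 -3.08431496  0.00339982] 1.0024765471974035 [0.35120625 0.0937843  1.02275018]
scene [-0.0669013  -0.83024657  1.03778169] [[373.5637290951996, 0.0, 254.31309129986448], [0.0, 373.5637290951996, 184.07321056785898], [0.0, 0.0, 1.0]] [ 0.44560807  0.57301276 -0.68781526]
top [ 0.36344601 -0.07905179  1.55742258] [[444.48930481430875, 0.0, 255.82911338496746], [0.0, 444.48930481430875, 191.47520750083325], [0.0, 0.0, 1.0]] [ 0.12083764  0.00563695 -0.99265628]
```

View pics/top0b.png

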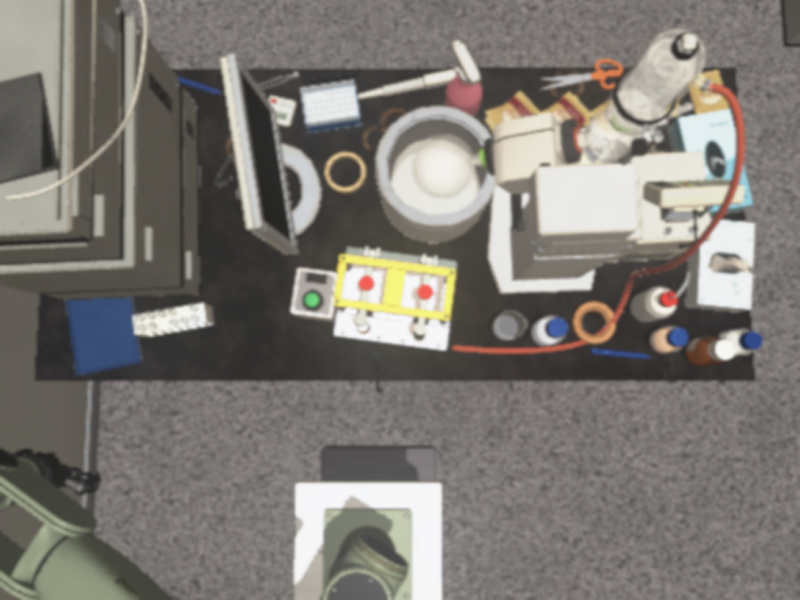

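View pics/scene0.png

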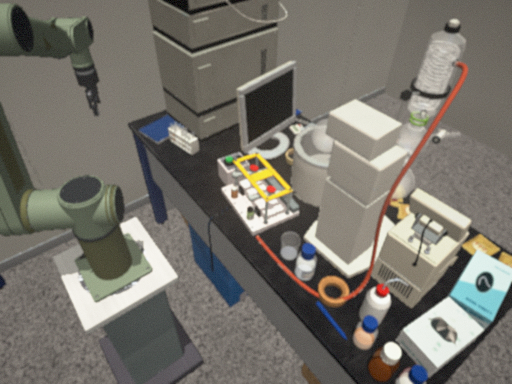

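The top view shows the reader with the guard's windows; the red pads are at about (366,283) and (425,292), and the green button at (312,299), all in the 800x600 scale. I need enlarged crops for the vial colours and edges.

Run:
```python
import cv2,numpy as np
a=cv2.imread("pics/top0.png")[150:230,180:300]
b=cv2.imread("pics/scene0.png")[145:235,210:310]
A=cv2.resize(a,(780,520),interpolation=cv2.INTER_CUBIC);cv2.imwrite("pics/c1.png",A)
cv2.imwrite("pics/c2.png",cv2.resize(b,(660,594),interpolation=cv2.INTER_CUBIC))
```

```text
(no output)
```

View pics/c1.png

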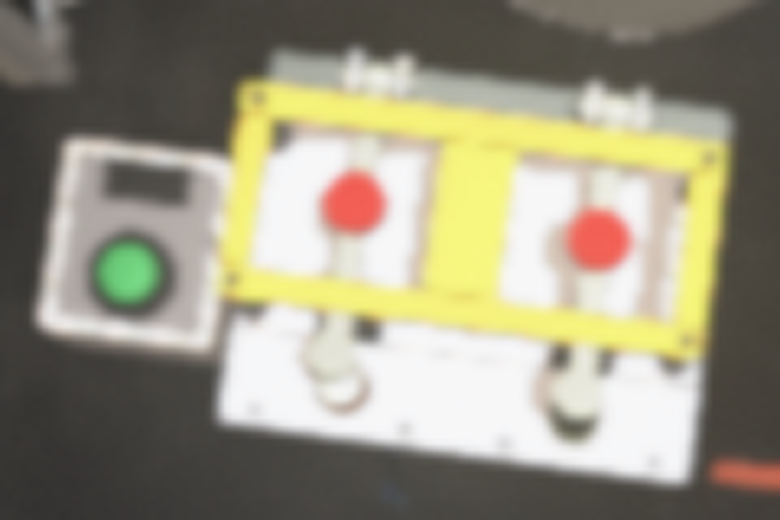

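View pics/c2.png

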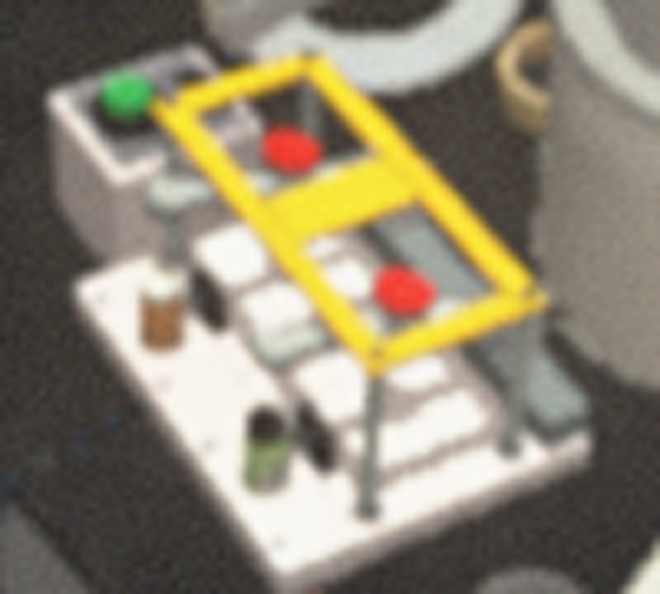

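The green vial with the black cap is at the right place (crop c2 at about (265,450)) and the brown one at the left, so the right lever is the one to press. The guard corners in c1 are about (240,82), (730,143), (697,358) and (223,298).

```bash
cat > h.py <<'E'
import cv2,numpy as np
from scipy.spatial.transform import Rotation as Ro
from cell import ctrl
def ray(n,uv,c=None):
    c=c or ctrl.camera_info(n);R=cv2.Rodrigues(np.array(c['rvec']))[0];K=np.array(c['intrinsics'])
    d=R.T@np.linalg.solve(K,[uv[0],uv[1],1.]);return -R.T@np.array(c['tvec']).ravel(),d
def plane(n,uv,z,c=None):
    o,d=ray(n,uv,c);return o+d*(z-o[2])/d[2]
def tri(uv1,uv2,n1='top',n2='scene'):
    o,d=ray(n1,uv1);p,e=ray(n2,uv2);t=np.linalg.lstsq(np.c_[d,-e],p-o,rcond=None)[0]
    a,b=o+t[0]*d,p+t[1]*e;return (a+b)/2,np.linalg.norm(a-b)
def blobs(im,kind,box):
    r,g,b=[im[:,:,i].astype(int) for i in range(3)]
    m={'red':(r>g+80)&(r>b+80),'green':(g>r+40)&(g>b+30),'yel':(r>b+90)&(g>b+80)}[kind].astype(np.uint8)
    k=np.zeros_like(m);u0,v0,u1,v1=box;k[v0:v1,u0:u1]=1;m*=k
    n,l,s,c=cv2.connectedComponentsWithStats(m);return [(c[i],s[i,4]) for i in range(1,n) if s[i,4]>8],m
def totool(target):
    s=ctrl.observe();return Ro.from_rotvec(s['orientation']).inv().apply(np.array(target)-s['ee_pos'])
E
python3 - <<'E'
from h import *
T=cv2.imread("pics/top0.png")[:,:,::-1];S=cv2.imread("pics/scene0.png")[:,:,::-1]
bt=(180,150,300,230);bs=(210,145,310,215)
for k in('red','green'):
    a=sorted(blobs(T,k,bt)[0],key=lambda x:x[0][0]);b=sorted(blobs(S,k,bs)[0],key=lambda x:x[0][0])
    for x,y in zip(a,b): print(k,x,y,*tri(x[0],y[0]),plane('top',x[0],.131 if k=='red' else .1)[:2])
cs=[(240,82),(730,143),(697,358),(223,298)]
P=np.array([plane('top',(180+(u+.5)/6.5-.5,150+(v+.5)/6.5-.5),.142) for u,v in cs]);print(P)
m=blobs(T,'yel',bt)[1];cn=max(cv2.findContours(m,0,2)[0],key=cv2.contourArea)
Q=np.array([plane('top',p[0],.142)[:2]*1000 for p in cn],np.float32);r=cv2.minAreaRect(Q);print('guard',r)
print('mean corners',P.mean(0), 'ydir',[np.arctan2(*(P[0]-P[1])[[0,1]]*[1,1]) ,np.arctan2(*(P[3]-P[2])[[0,1]])])
M=Ro.from_rotvec(ctrl.observe()['orientation']).as_matrix();print(M.round(3))
E
```

```text
red (array([234.        , 180.75384615]), np.int32(65)) (array([253.65217391, 167.26086957]), np.int32(46)) [ 0.57294056 -0.00059621  0.13064922] 0.001757585702440609 [ 5.72144368e-01 -1.42181094e-04]
red (array([271.60869565, 186.30434783]), np.int32(69)) (array([270.69811321, 188.64150943]), np.int32(53)) [ 0.55537561 -0.12266681  0.12545634] 0.0016943563269566201 [ 0.55392681 -0.12202296]
green (array([199.11111111, 191.5       ]), np.int32(72)) (array([228.78571429, 158.88095238]), np.int32(42)) [0.54012456 0.11501597 0.11028616] 0.0012175630657063027 [0.54085305 0.11670891]
[[ 0.63124333  0.05626509  0.142     ]
 [ 0.60032708 -0.18724115  0.142     ]
 [ 0.49328954 -0.17000869  0.142     ]
 [ 0.52305056  0.06346651  0.142     ]]
guard ((562.1705932617188, -59.039390563964844), (242.77256774902344, 106.9221420288086), 82.35299682617188)
mean corners [ 0.56197762 -0.05937956  0.142     ] ydir [np.float64(0.1262871860762964), np.float64(0.12678598368151128)]
[[-0.929  0.371 -0.001]
 [ 0.371  0.929 -0.002]
 [ 0.    -0.002 -1.   ]]
```

```bash
python3 jog.py '[[[0, 0, -0.02, -0.125], [0, 0, -0.02, -0.125], [0, 0, 0, 0], [0, 0, 0, 0]]]' 0.0
python3 - <<'E'
from h import *
print(totool([.548,-.121,.22]),Ro.from_rotvec(ctrl.observe()['orientation']).as_matrix().round(3))
E
```

```text
time_s: 0.5
ee_pos: [0.2131, 0.5339, 0.2311]
orientation: [-0.208, -3.135, 0.0]
contact_force: [-0.4, 0.7, -0.9]
finger_gap: 0.332
gripper_force: 0.0
[-0.41837102 -0.60502219  0.01110878] [[-0.991  0.132 -0.   ]
 [ 0.132  0.991 -0.   ]
 [ 0.    -0.    -1.   ]]
```

```bash
python3 jog.py '[[[-0.023, -0.033, 0, 0], [-0.023, -0.033, 0, 0], [-0.023, -0.033, 0, 0], [-0.023, -0.033, 0, 0], [-0.023, -0.033, 0, 0], [-0.023, -0.033, 0, 0], [-0.023, -0.033, 0, 0], [-0.023, -0.033, 0, 0], [-0.023, -0.033, 0, 0], [-0.023, -0.033, 0, 0], [-0.023, -0.033, 0, 0], [-0.023, -0.033, 0, 0], [-0.023, -0.033, 0, 0], [-0.023, -0.033, 0, 0], [-0.023, -0.033, 0, 0], [-0.023, -0.033, 0, 0], [-0.023, -0.033, 0, 0], [0, 0, 0, 0], [0, 0, 0, 0]]]'
python3 - <<'E'
from h import *
print(totool([.548,-.121,.22]))
c=ctrl.camera_info('wrist');im=ctrl.snapshot('wrist');cv2.imwrite('pics/w1.png',im[:,:,::-1])
R=cv2.Rodrigues(np.array(c['rvec']))[0];print(-R.T@np.array(c['tvec']).ravel())
for k,z in(('red',.13),('green',.11)):
    for x,a in blobs(im,k,(0,0,512,384))[0]:
        if a>100: print(k,x,a,plane('wrist',x,z,c))
E
```

```text
time_s: 2.4
ee_pos: [0.5272, -0.0731, 0.2295]
orientation: [-0.209, -3.131, -0.002]
contact_force: [-0.1, 0.2, -0.7]
finger_gap: 0.002
gripper_force: 0.0
[-0.02701969 -0.04474292  0.00929648]
[ 0.4570218  -0.06368601  0.41180113]
red [ 78.50433412 112.23010244] 1269 [ 0.44498813 -0.22572859  0.13      ]
red [208.17326057 206.22783083] 733 [ 0.55280709 -0.12204387  0.13      ]
red [328.29971182 209.16714697] 694 [ 0.57228339 -0.00062766  0.13      ]
green [431.92462988 159.68909825] 743 [0.53971614 0.11462134 0.11      ]
```

View pics/w1.png

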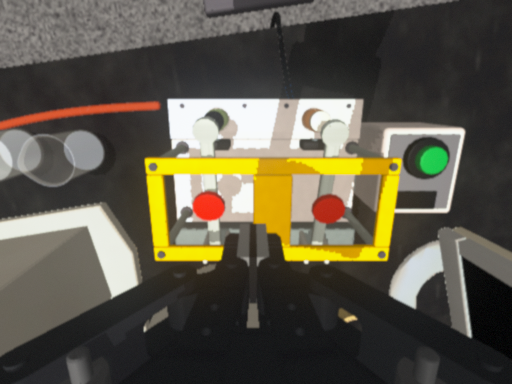

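The wrist view confirms the positions: the green vial's lever pad at (208,206) is the right one, and the window centre is consistent with the top view. Next I move over it.

```bash
python3 jog.py '[[[-0.014, -0.022, 0.0, 0], [-0.013, -0.022, 0.01, 0], [0, 0, 0.02, 0], [0, 0, 0.02, 0], [0, 0, 0, 0], [0, 0, 0, 0]]]'
python3 - <<'E'
from h import *
print(totool([.548,-.121,.108]),ctrl.observe()['ee_pos'])
im=ctrl.snapshot('wrist')[:,:,::-1];s=ctrl.snapshot('scene')[115:225,200:320,::-1]
s=cv2.resize(s,(418,384),interpolation=cv2.INTER_CUBIC);cv2.imwrite('pics/w2.png',cv2.resize(np.hstack([im[:,100:480],s]),(798,384)))
E
```

```text
time_s: 3.05
ee_pos: [0.5487, -0.1185, 0.1812]
orientation: [-0.202, -3.134, -0.001]
contact_force: [-0.0, -1.0, 0.5]
finger_gap: 0.002
gripper_force: 0.0
[ 0.00027428 -0.00257283  0.07322185] [ 0.54869519 -0.1185341   0.18122274]
```

View pics/w2.png

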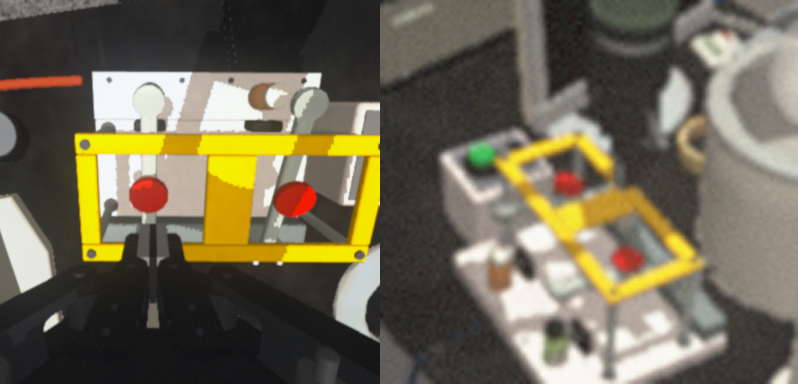

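The right half (scene view) does not show the gripper clearly, so I check with the projected TCP.

Run:
```python
from h import *
s=ctrl.observe();c=ctrl.camera_info('scene')
p=cv2.projectPoints(np.array([s['ee_pos'],s['ee_pos']+[0,0,.1]]),np.array(c['rvec']),np.array(c['tvec']),np.array(c['intrinsics']),None)[0].reshape(-1,2);print(p)
im=ctrl.snapshot('scene')[40:232,150:406,::-1]
cv2.imwrite('pics/s3.png',cv2.resize(im,(768,576),interpolation=cv2.INTER_CUBIC))
```

```text
[[269.30488999 176.67792055]
 [270.48777056 153.68733069]]
```

View pics/s3.png

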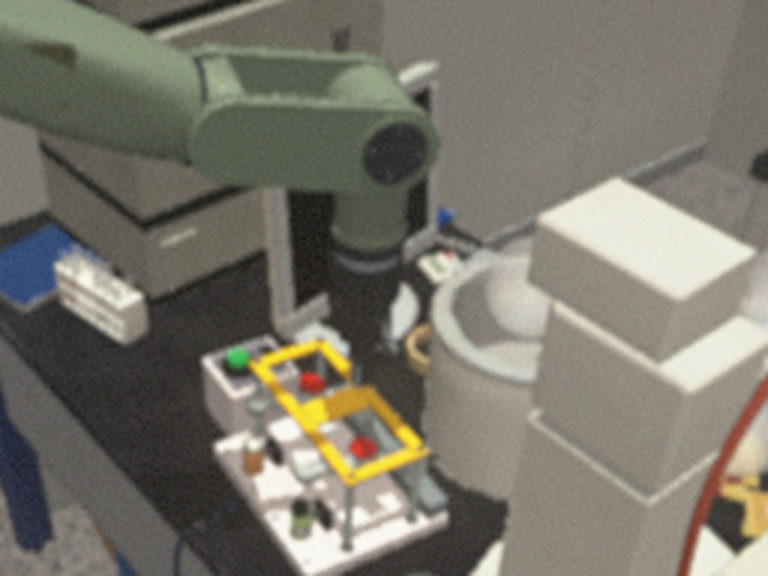

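The view shows the black gripper hanging dark against the dark bench under the flange at (370,260), with the TCP projecting to about (358,410). That puts it over the right window as intended. Next I descend.

```bash
python3 jog.py '[[[0, -0.0025, 0.01, 0], [0, 0, 0.015, 0], [0, 0, 0.01, 0], [0, 0, 0.008, 0], [0, 0, 0.006, 0], [0, 0, 0, 0], [0, 0, 0, 0]]]'
python3 - <<'E'
from h import *
print(totool([.546,-.121,.108]))
E
```

```text
time_s: 3.9
ee_pos: [0.5492, -0.1225, 0.1324]
orientation: [0.204, 3.135, -0.0]
contact_force: [-0.1, 0.0, 0.2]
finger_gap: 0.001
gripper_force: 0.0
[0.00332275 0.00110058 0.02444241]
```

```bash
python3 jog.py '[[[0.001, 0, 0.005, 0], [0.001, 0, 0.005, 0], [0.001, 0, 0.005, 0], [0, 0, 0.004, 0], [0, 0, 0.003, 0], [0, 0, 0.002, 0], [0, 0, 0, 0], [0, 0, 0, 0]]]'
```

```text
time_s: 4.7
ee_pos: [0.5462, -0.1221, 0.1086]
orientation: [0.204, 3.135, -0.0]
contact_force: [-0.0, -0.0, -0.1]
finger_gap: 0.003
gripper_force: 0.0
```

```bash
python3 jog.py '[[[0, 0, 0.002, 0], [0, 0, 0.001, 0], [0, 0, 0, 0], [0, 0, 0, 0]]]'
```

```text
time_s: 5.1
ee_pos: [0.5461, -0.1221, 0.1055]
orientation: [0.204, 3.135, -0.0]
contact_force: [0.3, 0.1, 0.4]
finger_gap: -0.002
gripper_force: 0.0
```

Run:
```python
from h import *
im=ctrl.snapshot('wrist')[:,:,::-1];cv2.imwrite('pics/w4.png',cv2.resize(im[40:340,80:480],(800,600),interpolation=cv2.INTER_CUBIC))
```

```text
(no output)
```

View pics/w4.png

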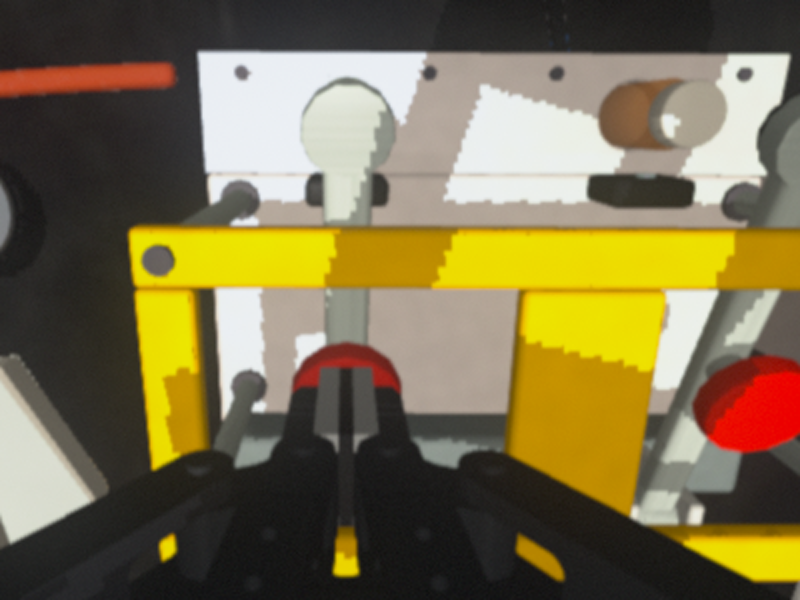

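The lever's foot is over the vial cap and the fingertips are on the pad (347,360), but there is no firm stop force yet, so I press a little further in small steps.

```bash
python3 jog.py '[[[0, 0, 0.001, 0], [0, 0, 0.001, 0], [0, 0, 0, 0]]]';python3 jog.py '[[[0, 0, 0.001, 0], [0, 0, 0.001, 0], [0, 0, 0, 0]]]'
```

```text
time_s: 5.45
ee_pos: [0.5459, -0.122, 0.1033]
orientation: [-0.204, -3.135, -0.0]
contact_force: [-0.9, 0.2, -0.1]
finger_gap: -0.002
gripper_force: 0.0
time_s: 5.75
ee_pos: [0.5459, -0.122, 0.1013]
orientation: [-0.204, -3.135, -0.0]
contact_force: [-1.0, 0.5, 0.0]
finger_gap: -0.003
gripper_force: 0.0
```

```bash
cat >> h.py <<'E'
def proj(n,P,c=None):
    c=c or ctrl.camera_info(n);return cv2.projectPoints(np.array(P,float),np.array(c['rvec']),np.array(c['tvec']),np.array(c['intrinsics']),None)[0].reshape(-1,2)
ux=np.array([np.cos(.13),-np.sin(.13),0]);uy=np.array([np.sin(.13),np.cos(.13),0]);uz=np.array([0,0,1.])
def padpts(th,rest=(.5535,-.122)):
    h=np.array([*rest,.082])+ux*.0706
    def f(px,py,pz):
        a=.3-th;return h+ux*(px*np.cos(a)+pz*np.sin(a))+uy*py+uz*(pz*np.cos(a)-px*np.sin(a))
    return [f(-.082,0,.026)]+[f(-.082+.017*np.cos(t),.017*np.sin(t),.026) for t in np.linspace(0,2*np.pi,60)]
E
python3 - <<'E'
from h import *
s=ctrl.observe();print(s['ee_pos'],s['contact_force'],s['moment'],s['tau'])
c=ctrl.camera_info('wrist');im=ctrl.snapshot('wrist')
(bl,m)=blobs(im,'red',(180,150,320,320))
r,g,b=[im[:,:,i].astype(int) for i in range(3)];m=((r>g+40)&(r>b+40)).astype(np.uint8)
m[:, :200]=0;m[:,300:]=0;m[:180]=0
v,u=np.nonzero(m);print('red bbox',u.min(),u.max(),v.min(),v.max(),len(u))
for th in(0,.1,.2,.25,.3):
    q=proj('wrist',padpts(th),c);print(th,q[0],q.min(0),q.max(0))
print('tcp',proj('wrist',[s['ee_pos']],c))
E
```

```text
[ 0.54591458 -0.12202473  0.10128562] [-0.98441136  0.54410808  0.02712013] [ 0.0070229  -0.04478561 -0.03642965] [-8.41169734e-03 -3.83135927e+01 -2.67409033e+01 -5.55977258e-04
 -1.71604450e-02 -5.18508193e-05]
red bbox 226 299 180 323 965
0 [254.07709282 243.59940278] [224.45723097 220.88929693] [283.7038662  263.94241464]
0.1 [254.03622866 230.91437591] [225.39912555 206.55454003] [282.67925774 253.18747713]
0.2 [253.99293703 219.90757415] [226.36979162 194.64991286] [281.62106    243.47543469]
0.25 [253.97071638 215.04723485] [226.85917438 189.5880411 ] [281.08678256 239.04102159]
0.3 [253.94827503 210.61533307] [227.34807276 185.09985546] [280.5525647  234.89860605]
tcp [[252.38154098 212.43666698]]
```

Run:
```python
from h import *
im=ctrl.snapshot('wrist');s=ctrl.observe()
for v in range(184,240,3): print(v,im[v,253],im[v,235],im[v,272])
crop=im[150:270,170:330,::-1];cv2.imwrite('pics/w5.png',cv2.resize(crop,(800,600),interpolation=cv2.INTER_CUBIC))
```

```text
184 [182 137   0] [237 212   0] [183 136   0]
187 [151 148 128] [190 169 143] [168 150 128]
190 [147 150 135] [181 168 155] [179 165 152]
193 [148 151 137] [181 167 153] [179 165 153]
196 [148 150 137] [180 167 153] [178 165 151]
199 [149 150 136] [180 166 153] [177 163 150]
202 [147 150 136] [180 167 153] [176 161 150]
205 [147 148 136] [180 166 152] [176 163 151]
208 [146 149 137] [209 205 200] [176 163 150]
211 [146 149 137] [234 238 239] [177 163 152]
214 [117  68  59] [235 238 238] [180 166 153]
217 [116  39  29] [232 234 234] [177 163 151]
220 [125  38  29] [132  91  86] [139 105  96]
223 [128  39  30] [114  42  37] [109  37  27]
226 [42 39 34] [128  41  33] [117  36  27]
229 [43 40 34] [162  37  31] [156  33  24]
232 [42 39 33] [133  39  31] [133  36  30]
235 [38 35 31] [46 43 39] [41 38 35]
238 [38 35 33] [42 40 35] [40 36 34]
```

View pics/w5.png

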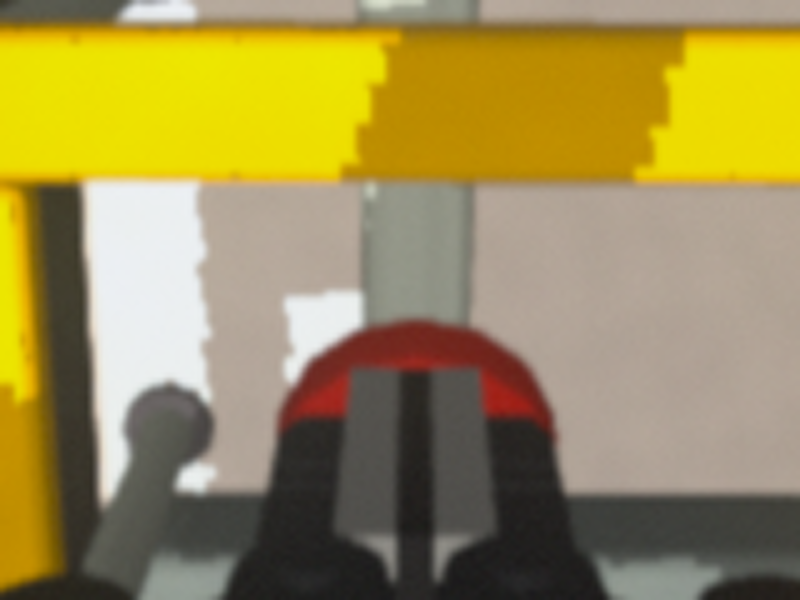

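Run:
```python
from h import *
s=ctrl.observe();c=ctrl.camera_info('wrist');R=Ro.from_rotvec(s['orientation'])
for dz in(0,-.01,-.02,-.03): print(dz,proj('wrist',[s['ee_pos']+R.apply([x,0,dz]) for x in(.011,-.011)],c).round(1).tolist())
g=np.array([.562,-.0592,0])
for x in(-.054,-.038,.038): print(x,proj('wrist',[g+ux*x-uy*.062+uz*z for z in(.142,.134)],c).round(1).tolist())
cr=cv2.Rodrigues(np.array(c['rvec']))[0];print(-cr.T@np.array(c['tvec']).ravel(),s['q'])
for th in(0,.05,.3):
    q=np.array(padpts(th));print(th,q[0],proj('wrist',[q[31]],c), proj('wrist',[q[31]-.008*uz],c))
```

```text
0 [[252.4, 196.7], [252.4, 227.6]]
-0.01 [[252.3, 201.8], [252.3, 234.1]]
-0.02 [[252.3, 207.4], [252.3, 241.3]]
-0.03 [[252.3, 213.7], [252.3, 249.3]]
-0.054 [[257.2, 154.2], [257.0, 151.5]]
-0.038 [[257.1, 185.7], [256.9, 181.5]]
0.038 [[256.5, 312.4], [256.3, 303.2]]
[ 0.47514658 -0.11260973  0.28350845] [-3.74659325e-01  2.64174277e-01  1.66804562e+00  1.90048101e-05
  1.20945381e+00 -1.81563317e+00]
0 [ 0.55344639 -0.12199299  0.13107141] [[252.55748639 220.56855782]] [[252.56547157 215.03421552]]
0.05 [ 0.55110209 -0.1216865   0.12747885] [[252.56388349 213.10677326]] [[252.57141585 208.0228343 ]]
0.3 [ 0.54219619 -0.12052217  0.108     ] [[252.59090331 184.83352422]] [[252.59655172 181.42607271]]
```

The numbers show the lever is still up: its top rim is at v≈221, which matches θ≈0, and the fingertips end at v≈224 in every wrist view. So the real tips sit well behind the reported TCP. I check this with the scene camera by differencing.

Run:
```python
from h import *
a=cv2.imread('pics/scene0.png')[:,:,::-1].astype(int);im=ctrl.snapshot('scene').astype(int);s=ctrl.observe()
d=np.abs(im-a).max(2)
R=Ro.from_rotvec(s['orientation'])
for dz in(0,-.01,-.02,-.03,-.04,-.06): print(dz,proj('scene',[s['ee_pos']+R.apply([0,y,dz]) for y in(-.012,0,.012)]).round(1).tolist())
print('     ',' '.join(f'{u:3d}' for u in range(256,288)))
for v in range(160,200): print(v,' '.join(f'{im[v,u].sum()//3:3d}{"*" if d[v,u]>45 else " "}'.rjust(4) for u in range(256,288)))
```

```text
0 [[269.8, 196.6], [268.0, 194.5], [266.3, 192.4]]
-0.01 [[269.9, 194.6], [268.1, 192.5], [266.4, 190.4]]
-0.02 [[270.0, 192.6], [268.2, 190.5], [266.5, 188.4]]
-0.03 [[270.2, 190.6], [268.4, 188.4], [266.6, 186.4]]
-0.04 [[270.3, 188.5], [268.5, 186.4], [266.7, 184.3]]
-0.06 [[270.5, 184.3], [268.7, 182.2], [266.9, 180.1]]
      256 257 258 259 260 261 262 263 264 265 266 267 268 269 270 271 272 273 274 275 276 277 278 279 280 281 282 283 284 285 286 287
160 103   97   76   55*  52*  50*  53*  52*  46*  52*  52*  54   48   52   52   51   45   57   55   48   54   53   51   54   57   55   60   56   61   67   84   98 
161 103  105   79   61   53*  54*  51*  48*  50*  53*  51*  50*  51   54   48   51   46   51   57   55   58   52   50   50   60   57   60   54   56   64   74   91 
162 105  107   80   60   57   52*  57*  50*  54*  51*  58*  51*  59*  56   54   59   54   53   46   51   51   53   51   53   60   62   60   63   58   61   69   81 
163 110  102   83   59   57   52*  54*  49*  50*  49*  51*  53*  49*  47*  55   53   57   54   56   53   49   49   55   54   58   56   60   57   55 
[... 5218 characters left out ...]
 162  159  151  143  135  126  118  116  122 
196 202  187  169  140  133  141  164  173  175  178  176  165  161  165  176  179  178  177  170  174  166  171  163  146  124  116  112  112  109  107  115  124 
197 181  172  155  142  129  137  152  167  178  172  168  164  168  176  176  177  178  177  173  163  166  157  149  128   95   88   91  105  105  106  113  115 
198 156  153  154  153  152  147* 151* 157* 170  168  152  150  164  173  177  175  168  168  161  151  154  157  154  127  101   83   83   91  105  117  122  120 
199 165  163  162* 163* 164* 166* 158* 156* 166* 167  159  160  160  165  163  160  158* 161* 156* 154* 161* 168  163  148  127   94   85   81  104  120  126  127
```

Both cameras agree that the visible fingertips end about 42 mm behind the reported TCP, so they are now at z≈0.143, still above the raised pad at 0.131. I continue down in small steps, watching the force.

```bash
python3 jog.py '[[[0, 0, 0.004, 0], [0, 0, 0.004, 0]]]'; python3 jog.py '[[[0, 0, 0.003, 0], [0, 0, 0.003, 0]]]';python3 jog.py '[[[0, 0, 0.003, 0], [0, 0, 0.003, 0]]]' | grep -E 'pos|for'
```

```text
time_s: 6.1
ee_pos: [0.5462, -0.1221, 0.0933]
orientation: [0.204, 3.135, -0.0]
contact_force: [0.7, -0.6, -0.8]
finger_gap: 0.001
gripper_force: 0.0
time_s: 6.3
ee_pos: [0.5455, -0.122, 0.0873]
orientation: [-0.204, -3.134, -0.0]
contact_force: [-0.9, -0.2, 2.7]
finger_gap: 0.0
gripper_force: 1.3
ee_pos: [0.5462, -0.1221, 0.0814]
contact_force: [-0.6, 0.6, 2.8]
gripper_force: 1.4
```

Contact came at about z = 0.088, as predicted, with 2.8 N, which fits the lever moving. I go on towards 0.067.

```bash
python3 jog.py '[[[0, 0, 0.003, 0], [0, 0, 0.003, 0]]]'| grep -E 'pos|for'; python3 jog.py '[[[0, 0, 0.002, 0], [0, 0, 0.002, 0]]]'| grep -E 'pos|for';  python3 - <<'E'
from h import *
c=ctrl.camera_info('wrist');im=ctrl.snapshot('wrist').astype(int)
for u in(240,253,266): print(u,[v for v in range(160,260) if im[v,u,0]>im[v,u,1]+45 and im[v,u,2]>10][:3])
for th in(.15,.2,.25,.3):
    q=np.array(padpts(th));print(th,proj('wrist',[q[31],q[31]-.006*uz],c).round(1).tolist())
E
```

```text
ee_pos: [0.546, -0.1221, 0.0752]
contact_force: [-2.6, 0.4, 2.6]
gripper_force: 1.4
ee_pos: [0.5459, -0.122, 0.0712]
contact_force: [-2.7, 0.4, 3.5]
gripper_force: 1.4
240 [212, 213, 214]
253 [209, 210, 211]
266 [212, 213, 214]
0.15 [[252.5, 220.7], [252.5, 216.0]]
0.2 [[252.5, 213.4], [252.5, 209.1]]
0.25 [[252.5, 206.8], [252.5, 202.9]]
0.3 [[252.5, 201.0], [252.5, 197.4]]
```

```bash
python3 jog.py '[[[0, 0, 0.002, 0], [0, 0, 0.002, 0]]]'| grep -E 'pos|for'; python3 jog.py '[[[0, 0, 0.002, 0], [0, 0, 0, 0]]]'| grep -E 'pos|for';  python3 jog.py '[[[0, 0, 0.001, 0], [0, 0, 0, 0]]]'| grep -E 'pos|for'
python3 - <<'E'
from h import *
c=ctrl.camera_info('wrist');im=ctrl.snapshot('wrist').astype(int)
for u in(240,253,266): print(u,[v for v in range(160,260) if im[v,u,0]>im[v,u,1]+45 and im[v,u,2]>10][:3])
for th in(.2,.25,.28,.3):
    q=np.array(padpts(th));print(th,proj('wrist',[q[31],q[31]-.006*uz],c).round(1).tolist())
E
```

```text
ee_pos: [0.5461, -0.1221, 0.0681]
contact_force: [-6.1, 2.9, 17.1]
gripper_force: 8.3
ee_pos: [0.5461, -0.1221, 0.068]
contact_force: [-7.8, 1.4, 16.4]
gripper_force: 8.2
ee_pos: [0.5462, -0.1222, 0.068]
contact_force: [-10.4, 3.3, 20.5]
gripper_force: 10.5
240 [210, 211, 212]
253 [210, 211, 212]
266 [210, 211, 212]
0.2 [[252.7, 215.3], [252.7, 210.9]]
0.25 [[252.7, 208.6], [252.7, 204.5]]
0.28 [[252.7, 204.9], [252.7, 201.0]]
0.3 [[252.7, 202.6], [252.7, 198.8]]
```

The motion stopped hard at 0.068 with about 20 N on the finger pads, so the lever is on its stop. I hold a moment, retract, and verify.

```bash
python3 jog.py '[[[0, 0, 0.001, 0], [0, 0, 0, 0], [0, 0, 0, 0], [0, 0, 0, 0]]]'| grep -E 'time|pos|for'; python3 jog.py '[[[0, 0, -0.01, 0], [0, 0, -0.02, 0], [0, 0, -0.03, 0], [0, 0, -0.03, 0], [0, 0, -0.02, 0], [0, 0, 0, 0]]]'
python3 - <<'E'
from h import *
c=ctrl.camera_info('wrist');im=ctrl.snapshot('wrist')
r,g,b=[im[:,:,i].astype(int) for i in range(3)];m=((r>g+60)&(r>b+60)&(g<80)).astype(np.uint8)
n,l,s,ce=cv2.connectedComponentsWithStats(m)
for i in range(1,n):
    if s[i,4]>150: print(s[i],ce[i])
for th in(0,.2,.25,.3): q=proj('wrist',padpts(th),c);print(th,q[0].round(1),q.min(0).round(1),q.max(0).round(1))
cv2.imwrite('pics/w6.png',im[:,:,::-1])
E
```

```text
time_s: 8.0
ee_pos: [0.5462, -0.1222, 0.0679]
contact_force: [-12.0, 4.6, 25.6]
gripper_force: 12.9
time_s: 8.6
ee_pos: [0.5491, -0.1231, 0.1771]
orientation: [0.203, 3.127, -0.004]
contact_force: [0.3, 1.1, 0.4]
finger_gap: 0.001
gripper_force: 0.0
[   0   73  186   33 1389] [88.54427646 85.79265659]
[236 162  36  35 991] [253.73864783 179.02320888]
[ 382  181   44   37 1218] [403.06732348 198.7955665 ]
0 [254.6 196. ] [233.9 178.5] [275.4 212.2]
0.2 [254.6 181.2] [234.8 162.4] [274.3 199.1]
0.25 [254.5 178.2] [235.  159.3] [274.1 196.3]
0.3 [254.5 175.5] [235.3 156.5] [273.8 193.7]
```

View pics/w6.png

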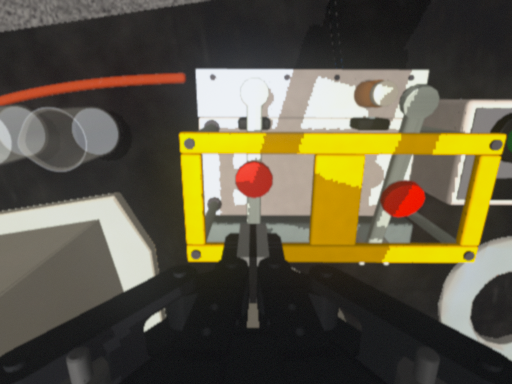

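Run:
```python
from h import *
c=ctrl.camera_info('wrist')
q=proj('wrist',padpts(0,(.5723,-.0004)),c);print('left raised',q[0],q.min(0),q.max(0),'meas 403.1 198.8, 382-426,181-218')
# right pad where reader geometry puts it: left pad minus 124 mm in y
for r in((.5723,-.0004),):
    p=np.array([*r,0])-uy*.124;print('expected right rest',p)
for th in(.2,.25,.27,.3): q=proj('wrist',padpts(th,p[:2]),c);print(th,q[0].round(1),q.min(0).round(1),q.max(0).round(1))
g=np.array([.562,-.0592,0])
print(proj('wrist',[g+ux*x-uy*.062+uz*.142 for x in(-.054,-.038,.038,.054)],c).round(1).tolist())
im=cv2.imread('pics/w6.png')[:,:,::-1].astype(int)
col=im[:,254];print([v for v in range(1,383) if (col[v,2]<40 and col[v,0]>130 and col[v,1]>90)!=(col[v-1,2]<40 and col[v-1,0]>130 and col[v-1,1]>90)], [v for v in range(120,280) if im[v,225,2]<40 and im[v,225,0]>130])
```

```text
left raised [404.90531672 202.6181798 ] [383.44852636 185.27953118] [426.86009659 218.66177694] meas 403.1 198.8, 382-426,181-218
expected right rest [ 0.55622537 -0.12335367  0.        ]
0.2 [252.9 187.4] [233.1 168.6] [272.7 205.2]
0.25 [252.9 184.3] [233.3 165.4] [272.5 202.4]
0.27 [252.9 183.1] [233.4 164.2] [272.4 201.3]
0.3 [252.9 181.5] [233.6 162.6] [272.2 199.7]
[[256.2, 134.1], [256.1, 155.9], [255.8, 248.0], [255.7, 265.4]]
[133, 153] [133, 134, 135, 136, 137, 138, 139, 140, 141, 142, 143, 144, 145, 146, 147, 148, 149, 150, 151, 152]
```

The right pad's position (179.0) fits θ≈0.30 once the 2–4 px bias seen on the raised left pad is allowed for. The lever is down and the left lever is still up. Now the button.

Run:
```python
from h import *
print(totool([.540,.1165,.165]))
```

```text
[0.03847041 0.23606397 0.00937726]
```

```bash
python3 jog.py '[[[0.004, 0.024, 0, 0], [0.004, 0.024, 0, 0], [0.004, 0.024, 0, 0], [0.004, 0.024, 0, 0], [0.004, 0.024, 0, 0], [0.004, 0.024, 0, 0], [0.004, 0.024, 0, 0], [0.004, 0.024, 0, 0], [0.004, 0.024, 0, 0], [0.003, 0.020, 0, 0], [0, 0, 0, 0], [0, 0, 0, 0]]]'
python3 - <<'E'
from h import *
s=ctrl.observe();print(totool([.540,.1165,.073]),s['moment'])
c=ctrl.camera_info('wrist');im=ctrl.snapshot('wrist')
for x,a in blobs(im,'green',(150,100,400,330))[0]:
    if a>60: print(x,a,plane('wrist',x,.11,c))
E
```

```text
time_s: 9.85
ee_pos: [0.5368, 0.1169, 0.1715]
orientation: [-0.202, -3.132, 0.002]
contact_force: [0.4, 0.2, 0.2]
finger_gap: 0.005
gripper_force: 0.0
[-0.00347069  0.00016553  0.09848417] [ 0.01382447 -0.04787674 -0.00531426]
[251.01949541 190.17775229] 872 [0.5399182  0.11513906 0.11      ]
```

```bash
python3 jog.py '[[[-0.003, 0, 0.02, 0], [0, 0, 0.03, 0], [0, 0, 0.025, 0], [0, 0, 0.015, 0], [0, 0, 0.004, 0], [0, 0, 0, 0]]]'|grep -E 'pos|for'; python3 jog.py '[[[0, 0, 0.002, 0], [0, 0, 0.002, 0]]]'|grep -E 'pos|for'
```

```text
ee_pos: [0.5408, 0.116, 0.0791]
contact_force: [-1.0, -0.8, 0.4]
gripper_force: 0.0
ee_pos: [0.5424, 0.1166, 0.077]
contact_force: [-0.2, 0.6, 0.5]
gripper_force: 0.0
```

```bash
for i in 1; do python3 jog.py '[[[0.001, 0, 0.003, 0], [0, 0, 0.003, 0]]]'|grep -E 'pos|for'; python3 jog.py '[[[0, 0, 0.002, 0], [0, 0, 0.002, 0]]]'|grep -E 'pos|for';python3 jog.py '[[[0, 0, 0.002, 0], [0, 0, 0.002, 0]]]'|grep -E 'pos|for'; done
```

```text
ee_pos: [0.541, 0.1168, 0.0704]
contact_force: [0.4, 0.4, 3.7]
gripper_force: 1.7
ee_pos: [0.541, 0.1168, 0.0675]
contact_force: [-4.5, 0.1, 19.5]
gripper_force: 9.5
ee_pos: [0.5411, 0.1169, 0.0671]
contact_force: [-14.1, -1.2, 39.8]
gripper_force: 19.5
```

The button is on its stop. I release it and retract clear.

```bash
python3 jog.py '[[[0, 0, -0.002, 0], [0, 0, -0.002, 0], [0, 0, -0.02, 0], [0, 0, -0.03, 0], [0, 0, -0.04, 0], [0, 0, -0.03, 0], [0, 0, 0, 0], [0, 0, 0, 0]]]'
python3 - <<'E'
from h import *
c=ctrl.camera_info('wrist');im=ctrl.snapshot('wrist')
for k in('green','red'):
    for x,a in blobs(im,k,(0,100,400,330))[0]:
        if a>150: print(k,x,a,plane('wrist',x,.11,c))
print(proj('wrist',[padpts(t,(.5562,-.1233))[0] for t in(0,.3)],c),c and ctrl.observe()['time_s'])
E
```

```text
time_s: 12.1
ee_pos: [0.54, 0.1168, 0.1857]
orientation: [0.204, 3.134, 0.0]
contact_force: [-0.0, 0.1, -1.7]
finger_gap: -0.001
gripper_force: 0.0
green [250.61481481 182.05679012] 810 [0.53993706 0.11509496 0.11      ]
red [ 10.65997131 218.79626973] 697 [ 0.54643372 -0.11532647  0.11      ]
red [127.40525739 238.49507119] 913 [ 0.58077161 -0.01060838  0.11      ]
[[-12.79580175 239.1230448 ]
 [  5.19881757 217.31341062]] 12.15
```

```bash
python3 -c "
from cell import ctrl
print(ctrl.finish_job())"
```

```text
the job is handed in; nothing more can be done
None
```

I pressed the green vial's lever (the right one) down to its stop, pressed the start button fully in and released it, and handed the job in at about 12 s with the arm clear; the hand-in gave no verdict, so success is my reading of the forces and camera images.

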